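# Lid the three terracotta jars

## Task

Put each of the three knobbed terracotta lids on the open terracotta jar whose mouth it fits, setting it down gently so that it ends flat and fully home on the rim. Keep the jars standing where they are, and leave the saucer, the marbled cup and the glaze jar alone.

Things in the scene. Friction and masses are not known exactly. Their poses are not given: they have to be found in the camera images.
- lid_small: small terracotta lid for the small jar: round flange 60 mm across, central knob, 44 mm high, 90 g, lying loose, knob up. Origin: centre of its underside, z up. From there up: plug that enters the jar's mouth (0-9 mm, 36 mm across at the bottom, 42 at the top), flange (rim 9-15 mm, rising to 19), round knob (19-44 mm, 24-25 mm across at 27-40 mm, neck 18).
- jar_small: small round open terracotta jar, 60 mm across and 50 mm high, with plain straight 5 mm walls; mouth 50 mm across. Stands loose on the board, about 200 g. Origin: centre of its underside; z up. When its lid is fully home the lid's flange rests on the rim and the lid's origin is 41 mm above the jar's origin.
- lid_medium: medium terracotta lid for the medium jar: round flange 78 mm across, central knob, 44 mm high, 112 g, lying loose, knob up. Origin: centre of its underside, z up. From there up: plug that enters the jar's mouth (0-9 mm, 54 mm across at the bottom, 60 at the top), flange (rim 9-15 mm, rising to 19), round knob (19-44 mm, 24-25 mm across at 27-40 mm, neck 18).
- jar_medium: medium round open terracotta jar, 78 mm across and 58 mm high, with plain straight 5 mm walls; mouth 68 mm across. Stands loose on the board, about 272 g. Origin: centre of its underside; z up. When its lid is fully home the lid's flange rests on the rim and the lid's origin is 49 mm above the jar's origin.
- lid_large: large terracotta lid for the large jar: round flange 96 mm across, central knob, 44 mm high, 133 g, lying loose, knob up. Origin: centre of its underside, z up. From there up: plug that enters the jar's mouth (0-9 mm, 72 mm across at the bottom, 78 at the top), flange (rim 9-15 mm, rising to 19), round knob (19-44 mm, 24-25 mm across at 27-40 mm, neck 18).
- jar_large: large round open terracotta jar, 96 mm across and 66 mm high, with plain straight 5 mm walls; mouth 86 mm across. Stands loose on the board, about 344 g. Origin: centre of its underside; z up. When its lid is fully home the lid's flange rests on the rim and the lid's origin is 57 mm above the jar's origin.
- saucer: shallow round terracotta saucer, 80 mm across, 16 mm high, no knob; not part of the job. Origin: centre of its underside.
- raw_cup: marbled pinkish cup with a wavy rim, no handle, about 74 mm across, 64 mm high; not part of the job. Origin: centre of its underside.
- glaze_jar: small green glaze jar with a black cap, 50 mm across, 68 mm high; not part of the job. Origin: centre of its underside.
- ware_board: flat plywood ware board on battens, 360 mm (x) by 940 mm (y), 66 mm high, fixed on the bench; lids, jars, saucer, cup and glaze jar all stand on its top, 66 mm above its origin (centre of its underside), at z = 0.066 m.

How it is judged:
At the end, for the whole second after the job is handed in: Each lid rests on the jar of its own size: centred within 8 mm, its height within 3 mm of fully home, level within 0.08 rad, released and at rest. The jars stand upright on the board within 30 mm of where they were; the saucer, cup and glaze jar are within 30 mm of where they were and upright (horizontal distance between lid_small and jar_small below 0.008 m and z of lid_small in the frame of jar_small between 0.038 and 0.044 m and angle between each of lid_small, jar_small, lid_medium, jar_medium, lid_large, jar_large's own z axis and vertical below 0.08 rad and height (world z) of each of jar_small, jar_medium, jar_large below 0.072 m and distance of each of jar_small, jar_medium, jar_large from where it was at the start of the episode below 0.03 m and linear speed of each of lid_small, jar_small, lid_medium, jar_medium, lid_large, jar_large below 0.02 m/s and contact force between each of lid_small, lid_medium, lid_large and the fingers below 0.1 N and horizontal distance between lid_medium and jar_medium below 0.008 m and z of lid_medium in the frame of jar_medium between 0.046 and 0.052 m and horizontal distance between lid_large and jar_large below 0.008 m and z of lid_large in the frame of jar_large between 0.054 and 0.06 m and angle between each of saucer, raw_cup, glaze_jar's own z axis and vertical below 0.15 rad); the robot touches nothing.
It fails at once if a lid is dropped or banged on its jar (over 40 N) (contact force between lid_small and jar_small above 40 N or contact force between lid_medium and jar_medium above 40 N or contact force between lid_large and jar_large above 40 N).
It fails at once if a jar is shifted by more than 30 mm (distance of any of jar_small, jar_medium, jar_large from where it was at the start of the episode above 0.03 m).
It fails at once if the saucer, marbled cup or glaze jar is moved by more than 30 mm (distance of any of saucer, raw_cup, glaze_jar from where it was at the start of the episode above 0.03 m).
It also fails if it takes over 109 s, if anything falls off the work surface, if the arm or the gripper's body presses on something with over 40 N, if the wrist force passes 120 N, or if a joint passes its speed limit or range.

## Robot

A 6-joint arm with a two-finger parallel gripper is mounted at the origin on the work surface; the furniture and walls round the work are solid. World frame = base frame: x ahead of the robot, y to its left, z up, the work surface at z = 0. Lengths are in m, angles in rad, forces in N, time in s.
With the tool pointing down it reaches from about 0.35 to 0.775 m from the base axis. Payload 7.3 kg.
Tool frame: the origin (TCP) lies midway between the tips of the shut fingers; the grasp point (between the pads) lies 19 mm behind it (robot.tcp_to_grasp is the distance from the TCP to the grasp point, in m); z points along the fingers, y is the line along which they close (so a half turn about z gives the same grasp; the last joint's range is limited). The gripper opens to 92 mm and grips with 3 to 60 N. Pads are 19 mm wide; open, the fingers measure 130 mm over their backs; the gripper's body (75 mm by 190 mm) begins 47 mm behind the grasp point.
Start: joints at [-1.346, 0.342, 1.524, -0, 1.275, -0.146], TCP at [0.19, -0.489, 0.227] pointing down, gripper open.
Joint ranges: [-2.53, 2.53], [-0.77, 2.02], [0.04, 2.7], [-1, 4.14], [0.28, 2.66], [-3.11, 3.11]. Speed limits (rad/s): [2.57, 2.57, 3.14, 3.14, 3.14, 3.14].

## Interface

Orientations are given as [roll, pitch, yaw] about the fixed x, y, z axes, in that order (R = Rz(yaw) Ry(pitch) Rx(roll)).
In Python, from cell import readout, cams, ticket, robot gives the robot as it stands. The module is installed in compiled form; this text tells all that it offers.
- The arm moves only by the tool jog_arm, never from a script. Its argument "plan" is a list of rows, each a list of 5 numbers: the shift along the world's x, y, z each as a share of 0.08 m, from -1 to 1, then the turn about the world's z as a share of 90 degrees, from -1 to 1, then the opening, from -1 (shut) to 1 (fully open). A call has 1 to 12 rows; each row is the pose to reach, as a shift and turn from the pose commanded when the call began; what a row does not reach only later rows make up. A row lasts 1/10 s, in which the tool goes at most 50 mm and 8.59 degrees, less where a joint would pass 70% of its speed; a pose out of reach is approached as far as the arm can. A call with a number of a shift or a turn outside -1 to 1 is refused whole. A call with a gripper value outside its range is refused whole. The fingers move at their own pace and stop on an object; "squeeze" is the grip in N (left out, the last holds). Time passes only in rows, so rows that repeat a pose let the fingers close. It gives the time, the measured TCP pose, the force, the opening and the grip force at its end, in the units of the state.
- readout.observe(): the state, without advancing time (a new reading comes with each control period).
- cams.read_camera(name): name is "side" or "top" or "wrist"; returns the picture (480x640x3 uint8, blue, green, red); there is no depth.
- cams.calibration(name): a dict with "K" (3x3 intrinsics, pixels), "k1" (the pictures are not rectified: a ray, as slopes to the right and down, at radius r is drawn at 1 + k1 r^2 times it, then the intrinsics apply), "world_from_camera" (4x4, takes a point from camera to world coordinates). Camera axes: x right, y down, z forward; pixel columns grow to the right and rows downward; lengths in m; the calibration is good to about 2 mm. A picture is of the moment at which its call begins: read the wrist's pose just before it. calibration takes no time and is no camera call; for the wrist camera it gives the pose at the moment of the call.
- ticket.hand_in(): hands the job in; it is judged then, once.
The state is a dict: "time": time; "qpos": joint angles; "qvel": joint speeds; "joint_efforts": joint torques, N m; "tool_pos": TCP position; "tool_rot": TCP orientation; "contact_force": force on the tool from outside, world axes, zero at the start; "torque": the same for the moment, N m; "opening": finger opening in m; "grip_force": force on a finger pad.
Only numpy, scipy, OpenCV 4.12 (cv2) and the standard library are available. Lean on these libraries where they do the work, as an engineer would, in place of code of your own. Each camera call takes 0.05 s, during which the arm holds its last target. There are 200 camera calls.

## Working session

There is one attempt and no reset: what is moved stays moved. The work goes in short steps, Python scripts to look and compute and a tool call to move; the robot and the scene stay as the last step left them, time stands still between calls to the robot, and variables do not carry over. Pictures are saved under pics/ and viewed, at most 14 in all, crops included, and the job is handed in when it is done.

Besides the shell and the picture viewer there is one more tool, called after "Request:" by a JSON object that holds its "api" and its "payload", one argument or row to a line. jog_arm: Moves the arm, as the interface text tells. Shift numbers are shares of 0.08 m and turn numbers shares of 90 degrees, none past 1 either way. Its arguments: {"type":"object","properties":{"plan":{"type":"array"},"squeeze":{"type":"number"}},"required":["plan"]}

```bash
mkdir -p pics
python3 - <<'E'
from cell import readout,cams
import cv2
for n in("top","side"):
    cv2.imwrite(f"pics/{n}0.png",cams.read_camera(n)); c=cams.calibration(n); print(n,c["K"],c["k1"],c["world_from_camera"])
s=readout.observe();print(s)
E
```

```text
top [[448.69042955   0.         312.66656736]
 [  0.         448.69042955 240.04852463]
 [  0.           0.           1.        ]] 0.021057502703929542 [[-0.02649466 -0.99504488  0.09583172  0.43016691]
 [-0.99960095  0.02731085  0.00721508  0.01754256]
 [-0.00979658 -0.09560232 -0.9953714   1.17312223]
 [ 0.          0.          0.          1.        ]]
side [[568.05570351   0.         321.41797836]
 [  0.         568.05570351 232.63964907]
 [  0.           0.           1.        ]] 0.014430901673953025 [[ 0.91840713 -0.15588441  0.36363223 -0.06173027]
 [-0.39563192 -0.35736516  0.84602927 -1.37215887]
 [-0.00193329 -0.92086383 -0.38987956  0.71043175]
 [ 0.          0.          0.          1.        ]]
{'time': 0.1, 'qpos': array([-1.34598362e+00,  3.42617239e-01,  1.52493180e+00, -2.02904657e-05,
        1.27537721e+00, -1.45995694e-01]), 'qvel': array([-2.19081209e-03, -1.35898532e-03, -2.34706179e-03, -1.34862961e-04,
        5.53390456e-05, -1.03272427e-03]), 'joint_efforts': array([ 1.05016210e-03, -4.32004631e+01, -2.44693297e+01,  7.19633955e-02,
        5.25333895e-02, -4.52635732e-05]), 'tool_pos': array([ 0.19017917, -0.48895479,  0.22612944]), 'tool_rot': array([-3.14027042e+00, -1.74811428e-04,  3.70814205e-01]), 'contact_force': array([-0.13701172, -0.66058194, -0.03407679]), 'torque': array([-0.04663241, -0.01198516,  0.00199905]), 'grip_force': 0.0, 'opening': 0.09198786555018035}
```

View pics/top0.png

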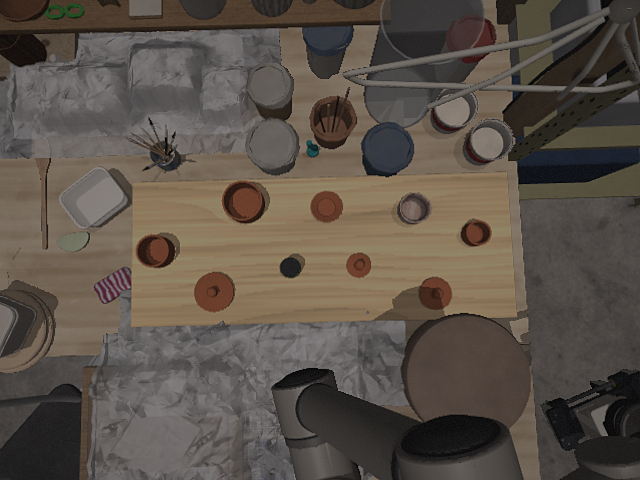

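View pics/side0.png

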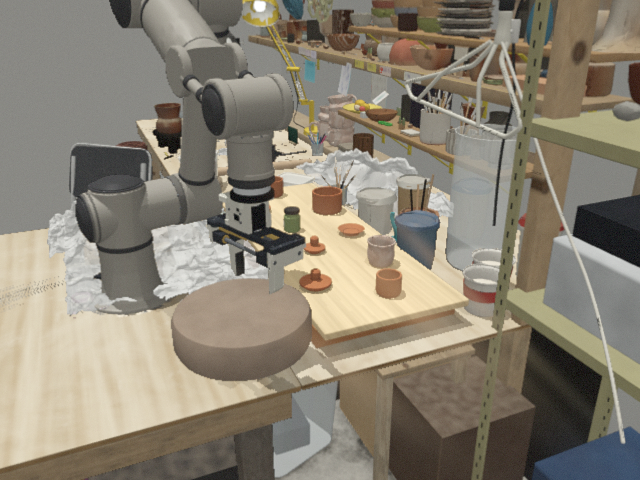

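The top view shows these objects:
- **Jars:** large (244,202), medium (155,250), small (475,233).
- **Lids:** large (214,291), small (358,264), medium (435,293).
- **Other items:** saucer (326,206), cup (414,208), glaze jar (290,267).

The side view shows the knobs near (316,274) and (314,241). The small jar is at (389,283) and the large jar at (327,200).

```bash
cat > h.py <<'E'
import numpy as np,cv2
from cell import readout,cams
def ray(c,px):
    K=c["K"];k=c["k1"]
    p=cv2.undistortPoints(np.array(px,float).reshape(-1,1,2),K,np.array([k,0,0,0,0])).reshape(-1,2)
    T=c["world_from_camera"];d=np.c_[p,np.ones(len(p))]@T[:3,:3].T
    return T[:3,3],d
def plane(c,px,z):
    o,d=ray(c,px);return (o+d*((z-o[2])/d[:,2])[:,None])[:,:2]
def proj(c,P):
    T=np.linalg.inv(c["world_from_camera"]);r=cv2.Rodrigues(T[:3,:3])[0]
    return cv2.projectPoints(np.array(P,float).reshape(-1,1,3),r,T[:3,3],c["K"],np.array([c["k1"],0,0,0,0]))[0].reshape(-1,2)
def tri(c1,p1,c2,p2):
    o1,d1=ray(c1,p1);o2,d2=ray(c2,p2);d1=d1[0];d2=d2[0]
    s=np.linalg.lstsq(np.c_[d1,-d2],o2-o1,rcond=None)[0]
    a,b=o1+s[0]*d1,o2+s[1]*d2;return (a+b)/2,np.linalg.norm(a-b)
def circ(P):
    x=np.linalg.lstsq(np.c_[2*P,np.ones(len(P))],(P**2).sum(1),rcond=None)[0]
    return x[:2],np.sqrt(x[2]+x[:2]@x[:2])
def terra(im,s=120,h=14):
    H=cv2.cvtColor(im,cv2.COLOR_BGR2HSV)
    m=((H[...,0]<h)|(H[...,0]>172))&(H[...,1]>s)&(H[...,2]>40)
    return cv2.morphologyEx(m.astype(np.uint8)*255,cv2.MORPH_OPEN,np.ones((3,3)))
def blobs(m,a=100):
    return [c for c in cv2.findContours(m,cv2.RETR_EXTERNAL,cv2.CHAIN_APPROX_NONE)[0] if cv2.contourArea(c)>a]
E
python3 - <<'E'
from h import *
for n in("top","side"):
    im=cv2.imread(f"pics/{n}0.png");c=cams.calibration(n)
    for b in blobs(terra(im)):
        x,y,w,h=cv2.boundingRect(b)
        if n=="top" and not(130<x<520 and 170<y<330):continue
        if n=="side" and not(220<x<420 and 170<y<310):continue
        o=[]
        for z in(.078,.116,.124,.132):
            q,r=circ(plane(c,cv2.convexHull(b).reshape(-1,2),z)); o.append((z,q.round(3),round(2000*r)))
        print(n,x,y,w,h,cv2.contourArea(b),*(o if n=="top" else []))
E
```

```text
top 420 278 32 31 757.5 (0.078, array([ 0.399, -0.267]), 76) (0.116, array([ 0.4  , -0.257]), 74) (0.124, array([ 0.4  , -0.255]), 73) (0.132, array([ 0.401, -0.253]), 73)
top 194 273 40 39 1163.0 (0.078, array([0.417, 0.269]), 95) (0.116, array([0.417, 0.261]), 91) (0.124, array([0.417, 0.259]), 91) (0.132, array([0.417, 0.257]), 90)
top 347 253 24 24 427.5 (0.078, array([ 0.472, -0.084]), 58) (0.116, array([ 0.471, -0.081]), 56) (0.124, array([ 0.47, -0.08]), 56) (0.132, array([ 0.47 , -0.079]), 56)
top 145 235 24 32 516.5 (0.078, array([0.521, 0.409]), 68) (0.116, array([0.518, 0.396]), 65) (0.124, array([0.517, 0.393]), 65) (0.132, array([0.516, 0.39 ]), 64)
top 461 220 29 25 437.5 (0.078, array([ 0.542, -0.373]), 67) (0.116, array([ 0.538, -0.359]), 65) (0.124, array([ 0.537, -0.356]), 64) (0.132, array([ 0.536, -0.353]), 64)
top 311 191 31 31 730.0 (0.078, array([ 0.619, -0.01 ]), 77) (0.116, array([ 0.612, -0.009]), 75) (0.124, array([ 0.611, -0.009]), 74) (0.132, array([ 0.609, -0.008]), 74)
top 229 182 34 40 940.5 (0.078, array([0.635, 0.191]), 93) (0.116, array([0.628, 0.185]), 89) (0.124, array([0.627, 0.184]), 89) (0.132, array([0.625, 0.183]), 88)
side 300 269 31 22 429.0
side 305 236 20 18 190.5
side 339 224 24 12 185.5
side 313 187 29 28 670.0
side 272 177 10 20 135.0
```

Request:
{"api": "jog_arm", "payload": {
  "plan": [
    [0.5,0.5,0,-0.09,1],
    [1,1,0,-0.18,1],
    [1,1,0,-0.236,1]
  ]
}}

```text
time: 0.4
tool_pos: [0.272, -0.4066, 0.2264]
tool_rot: [-3.14, -0.0, -0.003]
contact_force: [-0.6, -0.1, 0.3]
opening: 0.092
grip_force: 0.0
```

Request:
{"api": "jog_arm", "payload": {
  "plan": [
    [0.5,0.5,0,0,1],
    [1,1,0,0,1],
    [1,1,0,0,1],
    [1,1,0,0,1]
  ]
}}

```text
time: 0.8
tool_pos: [0.3513, -0.3279, 0.2266]
tool_rot: [-3.141, 0.0, 0.004]
contact_force: [0.1, -0.2, 0.6]
opening: 0.0917
grip_force: 0.0
```

Run:
```python
from h import *
c=cams.calibration("wrist");cv2.imwrite("pics/w1.png",cams.read_camera("wrist"));np.save("w1.npy",c["world_from_camera"])
print(c);s=readout.observe();print(s["time"],s["tool_pos"],s["tool_rot"])
```

```text
{'K': array([[358.71676411,   0.        , 310.90965949],
       [  0.        , 358.71676411, 247.02092145],
       [  0.        ,   0.        ,   1.        ]]), 'k1': -0.04455747242103563, 'world_from_camera': array([[ 4.71595926e-03, -9.66686111e-01, -2.55921322e-01,
         4.20951111e-01],
       [-9.99988690e-01, -4.71661543e-03, -6.11200749e-04,
        -3.29073316e-01],
       [-6.16243180e-04,  2.55921310e-01, -9.66697421e-01,
         3.84248291e-01],
       [ 0.00000000e+00,  0.00000000e+00,  0.00000000e+00,
         1.00000000e+00]])}
0.85 [ 0.3503975  -0.32910728  0.2265781 ] [3.14140196e+00 6.12616327e-04 2.25196041e-03]
```

View pics/w1.png

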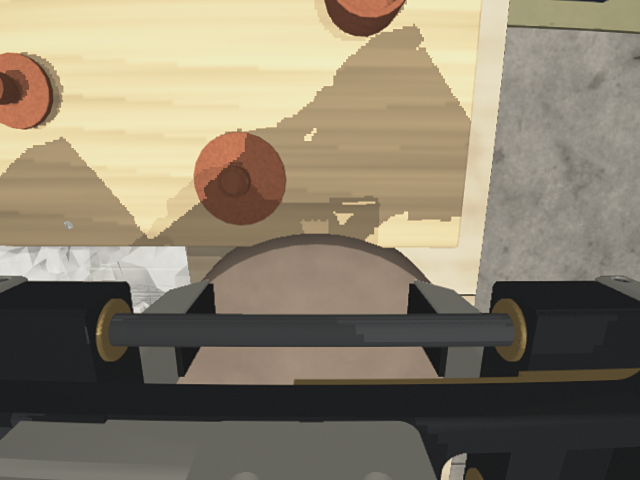

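The wrist view shows the medium lid at (240,178) with its knob at (235,181). The small lid is at the left edge and the small jar is cut off at the top.

Request:
{"api": "jog_arm", "payload": {
  "plan": [
    [0.2,0.4,0,0,1],
    [0.2,0.8,0,0,1],
    [0.2,0.8,0,0,1],
    [0.2,0.8,0,0,1]
  ]
}}

```text
time: 1.25
tool_pos: [0.3657, -0.2664, 0.2269]
tool_rot: [3.141, 0.0, -0.001]
contact_force: [0.4, -0.0, 0.1]
opening: 0.092
grip_force: 0.0
```

```bash
cat >> h.py <<'E'
def shot(n,name="wrist"):
    c=cams.calibration(name);im=cams.read_camera(name);cv2.imwrite(f"pics/{n}.png",im);np.save(f"{n}.npy",c["world_from_camera"]);return im,c
def load(n):
    c=cams.calibration("wrist");c["world_from_camera"]=np.load(f"{n}.npy");return cv2.imread(f"pics/{n}.png"),c
def big(im,c,xy,z,s=120):
    "terracotta contour nearest to a world point"
    p=proj(c,[[*xy,z]])[0]
    B=blobs(terra(im,s),300);b=min(B,key=lambda b:np.linalg.norm(b.reshape(-1,2).mean(0)-p))
    return cv2.convexHull(b).reshape(-1,2).astype(float)
E
python3 - <<'E'
from h import *
shot("w2")
cs=[]
for n in("w1","w2"):
    im,c=load(n);b=big(im,c,(.4,-.267),.08)
    for z in(.07,.078,.081,.086):print(n,z,*circ(plane(c,b,z)))
    cs.append((c,cv2.fitEllipse(b.astype(np.float32))[0]))
print(cs[0][1],cs[1][1],tri(cs[0][0],cs[0][1],cs[1][0],cs[1][1]))
ct=cams.calibration("top");t=cv2.imread("pics/top0.png");bt=big(t,ct,(.4,-.267),.08)
print("top/wrist",tri(ct,cv2.fitEllipse(bt.astype(np.float32))[0],*cs[1]))
print(readout.observe()["tool_pos"])
im,_=load("w2");cv2.imwrite("pics/w2c.png",im[0:260])
E
```

```text
w1 0.07 [ 0.39808618 -0.26683879] 0.039481843570183764
w1 0.078 [ 0.39866827 -0.26842313] 0.0384767315053498
w1 0.081 [ 0.39888655 -0.26901726] 0.0380998144810364
w1 0.086 [ 0.39925035 -0.27000747] 0.037471619440511764
w2 0.07 [ 0.39763875 -0.26880844] 0.039394528574915384
w2 0.078 [ 0.39859766 -0.26877822] 0.03839261242432907
w2 0.081 [ 0.39895725 -0.26876689] 0.03801689386786184
w2 0.086 [ 0.39955657 -0.268748  ] 0.037390696273753854
(239.23208618164062, 177.9933624267578) (312.004638671875, 195.4499969482422) (array([ 0.39986567, -0.26876547,  0.07911882]), np.float64(2.7591426821913337e-06))
top/wrist (array([ 0.39874301, -0.26882314,  0.07007885]), np.float64(0.0001495305635298077))
[ 0.36578493 -0.26677088  0.22683955]
```

View pics/w2c.png

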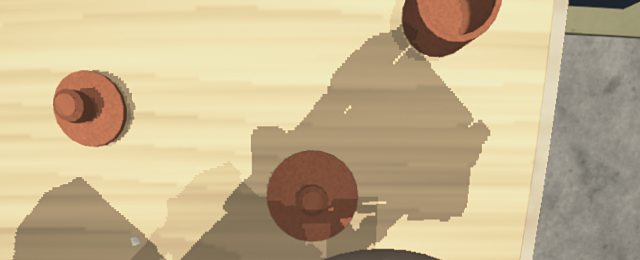

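The two-view height of the medium flange is 0.079, against 0.078–0.081 expected, and the centre is (0.399,-0.269). I'll grasp the knob with the TCP at z 0.089.

Request:
{"api": "jog_arm", "payload": {
  "plan": [
    [0.415,-0.025,-0.4,0,1],
    [0.415,-0.025,-0.8,0,1],
    [0.415,-0.025,-1,0,1],
    [0.415,-0.025,-1,0,1]
  ]
}}

```text
time: 1.7
tool_pos: [0.398, -0.2678, 0.1444]
tool_rot: [-3.138, 0.004, -0.002]
contact_force: [-0.1, -1.0, -0.0]
opening: 0.0917
grip_force: 0.0
```

Request:
{"api": "jog_arm", "payload": {
  "plan": [
    [0,0,-0.4,0,1],
    [0,0,-0.6,0,1],
    [0,0,-0.72,0,1],
    [0,0,-0.72,0,1],
    [0,0,-0.72,0,0],
    [0,0,-0.72,0,-0.6],
    [0,0,-0.72,0,-1],
    [0,0,-0.72,0,-1],
    [0,0,-0.72,0,-1],
    [0,0,-0.72,0,-1]
  ],
  "squeeze": 20
}}

```text
time: 2.7
tool_pos: [0.3995, -0.2673, 0.0893]
tool_rot: [3.141, -0.0, 0.0]
contact_force: [-0.3, -0.8, -0.4]
opening: 0.0483
grip_force: 0.0
```

Request:
{"api": "jog_arm", "payload": {
  "plan": [
    [0,0,0,0,-1],
    [0,0,0,0,-1],
    [0,0,0,0,-1],
    [0,0,0,0,-1],
    [0,0,0,0,-1],
    [0,0,0,0,-1],
    [0,0,0,0,-1]
  ]
}}

```text
time: 3.4
tool_pos: [0.3995, -0.2673, 0.0891]
tool_rot: [3.142, 0.0, 0.0]
contact_force: [0.1, -0.1, -0.3]
opening: 0.0227
grip_force: 20.0
```

The opening of 22.7 mm is below the knob's 24–25 mm, so the pads may be on the rounded top. I'll regrip 2 mm lower, then lift slightly.

Request:
{"api": "jog_arm", "payload": {
  "plan": [
    [0,0,0,0,-0.3],
    [0,0,0,0,-0.3],
    [0,0,-0.03,0,-0.3],
    [0,0,-0.03,0,-1],
    [0,0,-0.03,0,-1],
    [0,0,-0.03,0,-1],
    [0,0,-0.03,0,-1],
    [0,0,-0.03,0,-1]
  ]
}}

```text
time: 4.2
tool_pos: [0.3994, -0.2673, 0.0867]
tool_rot: [3.142, 0.0, 0.0]
contact_force: [-0.4, 0.0, -0.6]
opening: 0.0231
grip_force: 20.0
```

Request:
{"api": "jog_arm", "payload": {
  "plan": [
    [0,0,0.2,0,-1],
    [0,0,0.6,0,-1],
    [0,0,1,0,-1],
    [0,0,1,0,-1]
  ]
}}

```text
time: 4.6
tool_pos: [0.4013, -0.269, 0.1707]
tool_rot: [3.136, -0.006, 0.0]
contact_force: [1.2, -0.1, -0.6]
opening: 0.023
grip_force: 20.0
```

Request:
{"api": "jog_arm", "payload": {
  "plan": [
    [0,0,0.4,0,-1],
    [0,0.4,0.75,0,-1],
    [0,0.7,0.75,0,-1],
    [0,1,0.75,0,-1]
  ]
}}

```text
time: 5.0
tool_pos: [0.3994, -0.1865, 0.2269]
tool_rot: [3.141, -0.001, -0.0]
contact_force: [-0.6, 0.7, -0.4]
opening: 0.0231
grip_force: 20.0
```

Request:
{"api": "jog_arm", "payload": {
  "plan": [
    [0,0.4,0,0,-1],
    [0,0.8,0,0,-1],
    [0,1,0,0,-1],
    [0,1,0,0,-1]
  ]
}}

```text
time: 5.4
tool_pos: [0.3989, -0.1055, 0.2262]
tool_rot: [-3.141, 0.001, 0.003]
contact_force: [1.0, -0.3, -0.3]
opening: 0.0234
grip_force: 20.0
```

Run:
```python
from h import *
shot("w3");s=readout.observe();print(s["tool_pos"],s["opening"],s["grip_force"],s["contact_force"])
```

```text
[ 0.39924381 -0.1066627   0.22630986] 0.02338464189671065 20.00002201879397 [-0.29834019 -0.20301698 -0.79180556]
```

View pics/w3.png

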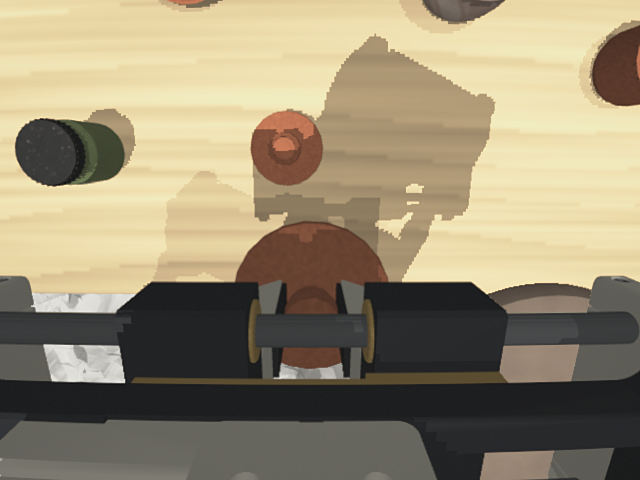

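The held medium lid hangs level in the fingers. The small lid is at (287,148). I'll carry on towards the medium jar.

Request:
{"api": "jog_arm", "payload": {
  "plan": [
    [0,0.5,0,0,-1],
    [0,1,0,0,-1],
    [0,1,0,0,-1]
  ]
}}

```text
time: 5.75
tool_pos: [0.3991, -0.0249, 0.2264]
tool_rot: [-3.14, 0.001, 0.003]
contact_force: [0.5, -0.1, -0.2]
opening: 0.0233
grip_force: 20.0
```

Request:
{"api": "jog_arm", "payload": {
  "plan": [
    [0,0.5,0,0,-1],
    [0,1,0,0,-1],
    [0,1,0,0,-1]
  ]
}}

```text
time: 6.05
tool_pos: [0.3995, 0.0548, 0.2265]
tool_rot: [-3.141, 0.0, 0.003]
contact_force: [-0.0, -0.7, -0.7]
opening: 0.0231
grip_force: 20.0
```

Request:
{"api": "jog_arm", "payload": {
  "plan": [
    [0,0.5,0,0,-1],
    [0,1,0,0,-1],
    [0,1,0,0,-1]
  ]
}}

```text
time: 6.35
tool_pos: [0.4, 0.1345, 0.2265]
tool_rot: [-3.141, -0.0, 0.003]
contact_force: [1.2, -0.3, -1.7]
opening: 0.0231
grip_force: 20.0
```

Request:
{"api": "jog_arm", "payload": {
  "plan": [
    [0.2,0.5,0,0,-1],
    [0.4,1,0,0,-1],
    [0.4,1,0,0,-1],
    [0.4,1,0,0,-1]
  ]
}}

```text
time: 6.75
tool_pos: [0.4321, 0.2114, 0.226]
tool_rot: [3.14, 0.001, 0.0]
contact_force: [0.3, 0.3, -1.2]
opening: 0.0231
grip_force: 20.0
```

Request:
{"api": "jog_arm", "payload": {
  "plan": [
    [0,0.5,0,0,-1],
    [0,1,0,0,-1],
    [0,1,0,0,-1],
    [0,1,0,0,-1]
  ]
}}

```text
time: 7.15
tool_pos: [0.4317, 0.2912, 0.2264]
tool_rot: [3.14, 0.001, -0.0]
contact_force: [-0.0, -0.3, -0.6]
opening: 0.0231
grip_force: 20.0
```

Run:
```python
from h import *
shot("w4");s=readout.observe();print(s["tool_pos"],s["opening"],s["grip_force"],s["contact_force"])
```

```text
[0.43172564 0.29081708 0.22652022] 0.02295280596098029 19.999799664365128 [ 0.30773837  0.35170701 -0.71678573]
```

Request:
{"api": "jog_arm", "payload": {
  "plan": [
    [0,0.5,0,0,-1],
    [0,1,0,0,-1],
    [0,1,0,0,-1],
    [0,1,0,0,-1]
  ]
}}

```text
time: 7.6
tool_pos: [0.4318, 0.3714, 0.2265]
tool_rot: [3.14, 0.0, -0.0]
contact_force: [-0.0, -0.6, -0.4]
opening: 0.0228
grip_force: 20.0
```

Run:
```python
from h import *
shot("w5");s=readout.observe();print(s["tool_pos"],s["opening"],s["grip_force"],s["contact_force"])
a=cv2.imread("pics/w4.png")[:300];b=cv2.imread("pics/w5.png")[:300]
cv2.imwrite("pics/w45.png",np.vstack([a,b]))
```

```text
[0.43181283 0.3709234  0.22659866] 0.02289744563828348 19.999878794769756 [-0.16897637 -0.27695595 -1.09152164]
```

View pics/w45.png

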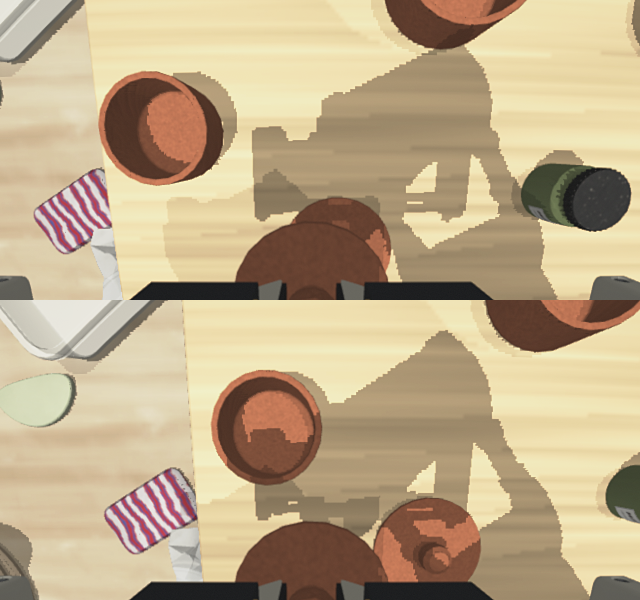

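Medium jar: the rim in w5 is centred near (266,127), almost directly under the camera. It is also visible in w4, so I can intersect the two views.

```bash
cat >> h.py <<'E'
def rcirc(P,n=400,tol=.0008):
    "RANSAC circle"
    g=np.random.default_rng(0);best=None
    for _ in range(n):
        q,r=circ(P[g.choice(len(P),3,False)]);i=abs(np.hypot(*(P-q).T)-r)<tol
        if r<.06 and (best is None or i.sum()>best.sum()):best=i
    q,r=circ(P[best]);return q,r,best.mean()
def rimcmp(n1,n2,xy,zs,s=100):
    for z in zs:
        o=[]
        for n in(n1,n2):
            im,c=load(n);p=proj(c,[[*xy,z]])[0]
            b=min(blobs(terra(im,s),300),key=lambda b:np.linalg.norm(np.array(cv2.minEnclosingCircle(b)[0])-p)).reshape(-1,2).astype(float)
            b=b[(b>2).all(1)&(b[:,0]<637)]
            o.append(rcirc(plane(c,b,z)))
        print(z,*[f"{q.round(4)} d={2000*r:.1f} in={f:.2f}" for q,r,f in o],"gap",(o[0][0]-o[1][0]).round(4))
E
python3 - <<'E'
from h import *
rimcmp("w4","w5",(.517,.393),(.116,.12,.124,.128,.132))
# held lid centre from visible front of flange
im,c=load("w5");m=terra(im)
print(readout.observe()["tool_pos"])
for n in("w3",):
    im,c=load(n);m=terra(im);m[278:]=0;b=min(blobs(m,300),key=lambda b:abs(b[:,0]-[312,250]).mean()).reshape(-1,2).astype(float);b=b[b[:,1]<275]
    q=rcirc(plane(c,b,.2263-.0207+.012));print(n,q)
E
```

```text
0.116 [0.5179 0.4041] d=78.4 in=0.64 [0.518 0.402] d=78.2 in=1.00 gap [-0.0001  0.0021]
0.12 [0.5176 0.4024] d=77.2 in=0.64 [0.5177 0.4015] d=77.1 in=1.00 gap [-0.0001  0.0009]
0.124 [0.5174 0.4006] d=76.1 in=0.64 [0.5175 0.401 ] d=75.9 in=1.00 gap [-0.0001 -0.0004]
0.128 [0.5171 0.3989] d=74.9 in=0.65 [0.5172 0.4006] d=74.7 in=1.00 gap [-0.0001 -0.0016]
0.132 [0.5169 0.3972] d=73.8 in=0.65 [0.517  0.4001] d=73.6 in=1.00 gap [-0.0001 -0.0029]
[0.43181283 0.3709234  0.22659866]
w3 (array([ 0.39884665, -0.10689796]), np.float64(0.037932837967232874), np.float64(1.0))
```

Request:
{"api": "jog_arm", "payload": {
  "plan": [
    [0.5,0.2,0,0,-1],
    [1,0.375,0,0,-1],
    [1,0.375,0,0,-1],
    [1,0.375,0,0,-1]
  ]
}}

```text
time: 8.05
tool_pos: [0.5123, 0.4007, 0.2258]
tool_rot: [3.14, 0.002, -0.002]
contact_force: [-0.2, -0.7, -1.3]
opening: 0.0231
grip_force: 20.0
```

Request:
{"api": "jog_arm", "payload": {
  "plan": [
    [0.08,0,-0.3,0,-1],
    [0.08,0,-0.6,0,-1],
    [0.08,0,-0.8,0,-1],
    [0.08,0,-0.9,0,-1],
    [0.08,0,-0.95,0,-1],
    [0.08,0,-0.95,0,-1],
    [0.08,0,-0.95,0,-1]
  ]
}}

```text
time: 8.75
tool_pos: [0.5182, 0.4028, 0.152]
tool_rot: [-3.141, -0.002, 0.0]
contact_force: [-0.6, -0.5, -0.1]
opening: 0.0234
grip_force: 20.0
```

Request:
{"api": "jog_arm", "payload": {
  "plan": [
    [0,-0.02,-0.03,0,-1],
    [0,-0.02,-0.06,0,-1],
    [0,-0.02,-0.09,0,-1],
    [0,-0.02,-0.12,0,-1],
    [0,-0.02,-0.14,0,-1],
    [0,-0.02,-0.16,0,-1],
    [0,-0.02,-0.175,0,-1],
    [0,-0.02,-0.185,0,-1],
    [0,-0.02,-0.19,0,-1],
    [0,-0.02,-0.195,0,-1],
    [0,-0.02,-0.195,0,-1]
  ]
}}

```text
time: 9.85
tool_pos: [0.5179, 0.4011, 0.1356]
tool_rot: [-3.142, -0.0, 0.0]
contact_force: [-1.1, -0.5, 2.9]
opening: 0.023
grip_force: 20.0
```

It's seated at the expected height of 0.1356 with light contact. I'll release, rise and check.

Request:
{"api": "jog_arm", "payload": {
  "plan": [
    [0,0,0,0,-0.2],
    [0,0,0,0,-0.2],
    [0,0,0,0,-0.2],
    [0,0,0,0,-0.2],
    [0,0,0,0,-0.2],
    [0,0,0.3,0,0],
    [0,0,0.7,0,0.5],
    [0,0,1,0,1],
    [0,0,1,0,1]
  ]
}}

```text
time: 10.75
tool_pos: [0.5194, 0.4021, 0.2195]
tool_rot: [-3.138, -0.007, 0.0]
contact_force: [0.6, -0.7, 0.2]
opening: 0.064
grip_force: 0.0
```

Request:
{"api": "jog_arm", "payload": {
  "plan": [
    [-0.5,-0.1,0.14,0,1],
    [-1,-0.375,0.14,0,1],
    [-1,-0.375,0.14,0,1],
    [-1,-0.375,0.14,0,1]
  ]
}}

```text
time: 11.15
tool_pos: [0.4372, 0.3708, 0.2261]
tool_rot: [3.141, 0.0, 0.0]
contact_force: [0.7, 0.0, -0.2]
opening: 0.0912
grip_force: 0.0
```

Run:
```python
from h import *
im,_=shot("w6");s=readout.observe();print(s["tool_pos"],s["opening"])
cv2.imwrite("pics/w6c.png",im[:300])
```

```text
[0.4384232  0.37135234 0.22641052] 0.09162217710452131
```

View pics/w6c.png

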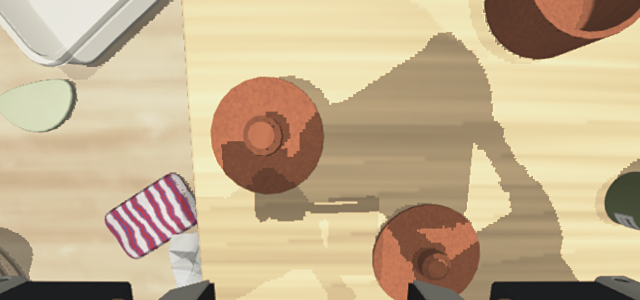

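The medium lid sits concentric on its jar at (267,135). The large lid is at (426,253). I'll move near it and measure from a second view.

Request:
{"api": "jog_arm", "payload": {
  "plan": [
    [-0.35,-0.5,0,0,1],
    [-0.7,-1,0,0,1],
    [-0.7,-1,0,0,1],
    [-0.7,-1,0,0,1]
  ]
}}

```text
time: 11.6
tool_pos: [0.3832, 0.2912, 0.2268]
tool_rot: [-3.141, -0.002, -0.001]
contact_force: [1.6, 0.5, -0.5]
opening: 0.0919
grip_force: 0.0
```

Run:
```python
from h import *
shot("w7");print(readout.observe()["tool_pos"])
rimcmp("w6","w7",(.417,.269),(.074,.078,.081,.084))
print("medium lid flange");im,c=load("w6");b=big(im,c,(.5175,.401),.13)
for z in(.124,.127,.130):print(z,rcirc(plane(c,b,z)))
```

```text
[0.38378164 0.29183208 0.22693243]
0.074 [0.4153 0.2654] d=96.6 in=0.76 [0.416  0.2667] d=96.2 in=1.00 gap [-0.0008 -0.0013]
0.078 [0.4165 0.2667] d=95.4 in=0.76 [0.4165 0.2669] d=94.9 in=1.00 gap [-0.0001 -0.0002]
0.081 [0.4173 0.2677] d=94.4 in=0.76 [0.4169 0.2672] d=94.0 in=1.00 gap [0.0005 0.0005]
0.084 [0.4182 0.2687] d=93.5 in=0.76 [0.4172 0.2674] d=93.1 in=1.00 gap [0.001  0.0013]
medium lid flange
0.124 (array([0.51749078, 0.40034197]), np.float64(0.039040259710533216), np.float64(1.0))
0.127 (array([0.51736836, 0.39998663]), np.float64(0.03858939490511784), np.float64(1.0))
0.13 (array([0.51724594, 0.39963129]), np.float64(0.038138530099698996), np.float64(1.0))
```

The two views agree at z 0.078 and put the large lid at (0.4166, 0.267). I'll grasp it.

Request:
{"api": "jog_arm", "payload": {
  "plan": [
    [0.41,-0.31,-0.4,0,0.2],
    [0.41,-0.31,-0.8,0,0.2],
    [0.41,-0.31,-1,0,0.2],
    [0.41,-0.31,-1,0,0.2]
  ]
}}

```text
time: 12.05
tool_pos: [0.4152, 0.2665, 0.144]
tool_rot: [3.14, 0.003, -0.0]
contact_force: [-0.1, 0.6, 0.4]
opening: 0.0645
grip_force: 0.0
```

Request:
{"api": "jog_arm", "payload": {
  "plan": [
    [0,0,-0.4,0,0.2],
    [0,0,-0.6,0,0.2],
    [0,0,-0.73,0,0.2],
    [0,0,-0.73,0,0.2],
    [0,0,-0.73,0,0.2]
  ]
}}

```text
time: 12.55
tool_pos: [0.4157, 0.2669, 0.0889]
tool_rot: [-3.141, -0.002, 0.0]
contact_force: [-0.1, 0.4, 0.4]
opening: 0.055
grip_force: 0.0
```

Request:
{"api": "jog_arm", "payload": {
  "plan": [
    [0.01,0,-0.025,0,-1],
    [0.01,0,-0.025,0,-1],
    [0.01,0,-0.025,0,-1],
    [0.01,0,-0.025,0,-1],
    [0.01,0,-0.025,0,-1],
    [0.01,0,-0.025,0,-1],
    [0.01,0,-0.025,0,-1],
    [0.01,0,-0.025,0,-1],
    [0.01,0,-0.025,0,-1],
    [0.01,0,-0.025,0,-1]
  ]
}}

```text
time: 13.55
tool_pos: [0.4156, 0.2664, 0.0862]
tool_rot: [-3.141, -0.001, 0.0]
contact_force: [-0.7, -0.6, 5.9]
opening: 0.0228
grip_force: 20.0
```

Request:
{"api": "jog_arm", "payload": {
  "plan": [
    [0,0,0.2,0,-1],
    [0,0,0.6,0,-1],
    [0,0,1,0,-1],
    [0,0,1,0,-1]
  ]
}}

```text
time: 13.95
tool_pos: [0.4174, 0.2671, 0.1693]
tool_rot: [-3.139, -0.006, 0.0]
contact_force: [0.7, 0.6, -1.2]
opening: 0.0229
grip_force: 20.0
```

Request:
{"api": "jog_arm", "payload": {
  "plan": [
    [0,0,0.4,0,-1],
    [0,0,0.75,0,-1],
    [0.5,-0.5,0.75,0,-1],
    [1,-0.7,0.75,0,-1],
    [1,-0.7,0.75,0,-1],
    [1,-0.7,0.75,0,-1]
  ]
}}

```text
time: 14.55
tool_pos: [0.4953, 0.2095, 0.2241]
tool_rot: [3.141, 0.003, -0.002]
contact_force: [0.2, 1.4, -0.9]
opening: 0.0234
grip_force: 20.0
```

Run:
```python
from h import *
shot("w8");s=readout.observe();print(s["tool_pos"],s["contact_force"])
```

```text
[0.49459365 0.21007575 0.22447897] [ 0.57879258 -0.43319624 -1.1087493 ]
```

Request:
{"api": "jog_arm", "payload": {
  "plan": [
    [0.4,-0.3,0,0,-1],
    [0.4,-0.35,0,0,-1],
    [0.4,-0.35,0,0,-1],
    [0.4,-0.35,0,0,-1]
  ]
}}

```text
time: 15.0
tool_pos: [0.5262, 0.1831, 0.2257]
tool_rot: [-3.141, 0.001, 0.001]
contact_force: [-0.4, -0.2, -1.0]
opening: 0.0233
grip_force: 20.0
```

Run:
```python
from h import *
shot("w9");s=readout.observe();print(s["tool_pos"],s["contact_force"])
rimcmp("w8","w9",(.626,.184),(.124,.128,.132,.136))
a=cv2.imread("pics/w8.png")[:300];b=cv2.imread("pics/w9.png")[:300]
cv2.imwrite("pics/w89.png",np.vstack([a,b]))
```

```text
[0.52634337 0.1831801  0.22585785] [-0.07196787 -0.06867577 -0.67387217]
0.124 [0.631  0.1872] d=97.1 in=0.78 [0.6306 0.1878] d=96.9 in=1.00 gap [ 0.0004 -0.0005]
0.128 [0.6299 0.1876] d=95.6 in=0.78 [0.63   0.1877] d=95.4 in=1.00 gap [-0.0001 -0.0001]
0.132 [0.6288 0.1879] d=94.1 in=0.78 [0.6295 0.1876] d=93.9 in=1.00 gap [-0.0007  0.0003]
0.136 [0.6278 0.1883] d=92.6 in=0.78 [0.629  0.1875] d=92.4 in=1.00 gap [-0.0012  0.0008]
```

View pics/w89.png

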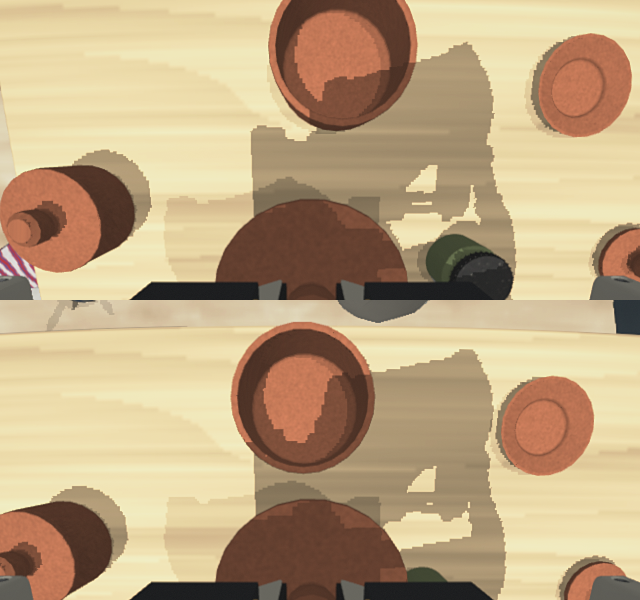

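The large jar's rim is at (0.6296, 0.1877). The two-view rim height is about 0.129 and the text gives 0.132, which agrees within the calibration.

Request:
{"api": "jog_arm", "payload": {
  "plan": [
    [0.5,0.06,0,0,-1],
    [1,0.06,0,0,-1],
    [1,0.06,0,0,-1],
    [1,0.06,0,0,-1]
  ]
}}

```text
time: 15.45
tool_pos: [0.6069, 0.1878, 0.225]
tool_rot: [3.141, 0.002, 0.001]
contact_force: [-1.2, 0.1, -1.2]
opening: 0.0232
grip_force: 20.0
```

Request:
{"api": "jog_arm", "payload": {
  "plan": [
    [0.28,0,0,0,-1],
    [0.28,0,-0.3,0,-1],
    [0.28,0,-0.55,0,-1],
    [0.28,0,-0.7,0,-1],
    [0.28,0,-0.78,0,-1],
    [0.28,0,-0.8,0,-1],
    [0.28,0,-0.8,0,-1],
    [0.28,0,-0.8,0,-1]
  ]
}}

```text
time: 16.25
tool_pos: [0.6303, 0.1872, 0.1631]
tool_rot: [-3.141, -0.002, 0.0]
contact_force: [0.3, 0.3, -0.6]
opening: 0.0233
grip_force: 20.0
```

Request:
{"api": "jog_arm", "payload": {
  "plan": [
    [-0.01,0,-0.03,0,-1],
    [-0.01,0,-0.06,0,-1],
    [-0.01,0,-0.09,0,-1],
    [-0.01,0,-0.12,0,-1],
    [-0.01,0,-0.15,0,-1],
    [-0.01,0,-0.17,0,-1],
    [-0.01,0,-0.19,0,-1],
    [-0.01,0,-0.2,0,-1],
    [-0.01,0,-0.21,0,-1],
    [-0.01,0,-0.215,0,-1],
    [-0.01,0,-0.22,0,-1],
    [-0.01,0,-0.22,0,-1]
  ]
}}

```text
time: 17.45
tool_pos: [0.6291, 0.1871, 0.1443]
tool_rot: [3.142, 0.0, 0.0]
contact_force: [0.2, -0.1, -0.7]
opening: 0.0231
grip_force: 20.0
```

Request:
{"api": "jog_arm", "payload": {
  "plan": [
    [0,0,-0.005,0,-1],
    [0,0,-0.01,0,-1],
    [0,0,-0.015,0,-1],
    [0,0,-0.015,0,-1],
    [0,0,-0.015,0,-1]
  ]
}}

```text
time: 17.95
tool_pos: [0.6291, 0.1871, 0.1433]
tool_rot: [3.142, -0.0, 0.0]
contact_force: [-0.3, -0.3, 0.7]
opening: 0.0233
grip_force: 20.0
```

Request:
{"api": "jog_arm", "payload": {
  "plan": [
    [0,0,-0.005,0,-1],
    [0,0,-0.008,0,-1],
    [0,0,-0.008,0,-1]
  ]
}}

```text
time: 18.25
tool_pos: [0.6292, 0.1871, 0.1433]
tool_rot: [3.142, -0.001, 0.0]
contact_force: [-1.9, -0.5, 4.1]
opening: 0.0232
grip_force: 20.0
```

It's seated, so I'll release. After that I'll rise, check, and head for the small lid.

Request:
{"api": "jog_arm", "payload": {
  "plan": [
    [0,0,0,0,-0.2],
    [0,0,0,0,-0.2],
    [0,0,0,0,-0.2],
    [0,0,0,0,-0.2],
    [0,0,0,0,-0.2],
    [0,0,0.3,0,0],
    [0,0,0.7,0,0.2],
    [0,0,1,0,0.2],
    [0,0,1,0,0.2]
  ]
}}

```text
time: 19.15
tool_pos: [0.6308, 0.1874, 0.2268]
tool_rot: [-3.14, -0.008, 0.0]
contact_force: [-0.2, -0.0, 0.5]
opening: 0.0546
grip_force: 0.0
```

Request:
{"api": "jog_arm", "payload": {
  "plan": [
    [-0.5,0,0.05,0,0.2],
    [-1,0,0.05,0,0.2],
    [-1,0,0.05,0,0.2],
    [-1,0,0.05,0,0.2]
  ]
}}

```text
time: 19.55
tool_pos: [0.5486, 0.1872, 0.2263]
tool_rot: [3.141, 0.0, 0.001]
contact_force: [1.2, -0.7, -0.1]
opening: 0.055
grip_force: 0.0
```

Run:
```python
from h import *
shot("w10");s=readout.observe();print(s["tool_pos"])
im,c=load("w10");b=big(im,c,(.6295,.1876),.135)
for z in(.132,.135):print(z,rcirc(plane(c,b,z)))
```

```text
[0.54967511 0.18711638 0.22647427]
0.132 (array([0.63028886, 0.18597674]), np.float64(0.04843429978556756), np.float64(1.0))
0.135 (array([0.63014622, 0.18597574]), np.float64(0.047857689244578686), np.float64(1.0))
```

Request:
{"api": "jog_arm", "payload": {
  "plan": [
    [-0.5,-0.5,0,0,0.2],
    [-1,-1,0,0,0.2],
    [-1,-1,0,0,0.2]
  ]
}}

```text
time: 19.9
tool_pos: [0.4673, 0.1048, 0.226]
tool_rot: [3.141, 0.002, -0.002]
contact_force: [0.0, -0.4, -0.0]
opening: 0.055
grip_force: 0.0
```

Request:
{"api": "jog_arm", "payload": {
  "plan": [
    [-0.2,-0.5,0,0,0.2],
    [-0.35,-1,0,0,0.2],
    [-0.35,-1,0,0,0.2]
  ]
}}

```text
time: 20.2
tool_pos: [0.4417, 0.0234, 0.2268]
tool_rot: [3.14, -0.001, -0.004]
contact_force: [-1.2, -0.5, -1.0]
opening: 0.0552
grip_force: 0.0
```

Request:
{"api": "jog_arm", "payload": {
  "plan": [
    [0,-0.5,0,0,0.2],
    [0,-1,0,0,0.2],
    [0,-1,0,0,0.2],
    [0,-1,0,0,0.2]
  ]
}}

```text
time: 20.6
tool_pos: [0.4423, -0.0533, 0.2264]
tool_rot: [-3.141, -0.001, -0.002]
contact_force: [0.0, -0.3, 0.1]
opening: 0.0553
grip_force: 0.0
```

Run:
```python
from h import *
shot("w11");s=readout.observe();print(s["tool_pos"])
rimcmp("w3","w11",(.472,-.085),(.074,.078,.081,.084))
cv2.imwrite("pics/w1011.png",np.vstack([load("w10")[0][:300],load("w11")[0][:300]]))
```

```text
[ 0.44198192 -0.05257385  0.22640789]
0.074 [ 0.4717 -0.0858] d=59.5 in=1.00 [ 0.471  -0.0867] d=59.5 in=1.00 gap [0.0008 0.0008]
0.078 [ 0.4717 -0.0861] d=58.7 in=1.00 [ 0.4715 -0.0863] d=58.7 in=1.00 gap [0.0002 0.0002]
0.081 [ 0.4717 -0.0863] d=58.1 in=1.00 [ 0.4719 -0.086 ] d=58.1 in=1.00 gap [-0.0002 -0.0003]
0.084 [ 0.4716 -0.0865] d=57.5 in=1.00 [ 0.4723 -0.0857] d=57.6 in=1.00 gap [-0.0006 -0.0009]
```

View pics/w1011.png

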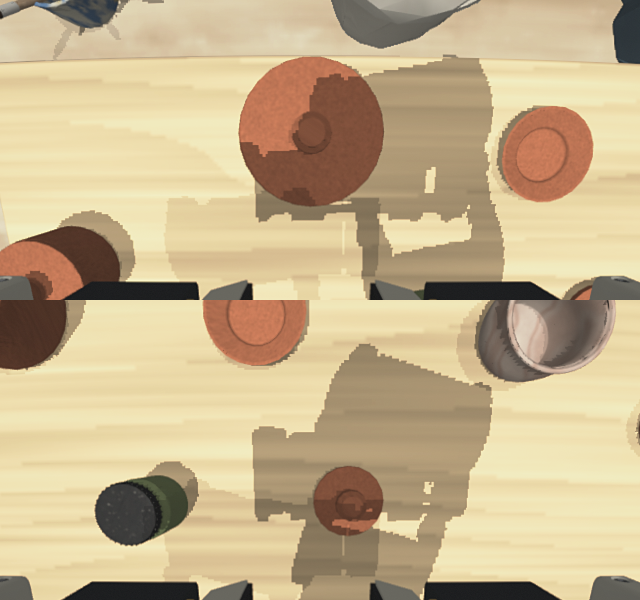

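The large lid is concentric on its jar at (311,131). The small lid is at (348,200 in w11), and the two views give (0.4717, -0.0862) at z 0.079.

Request:
{"api": "jog_arm", "payload": {
  "plan": [
    [0.37,-0.42,-0.3,0,0.2],
    [0.37,-0.42,-0.7,0,0.2],
    [0.37,-0.42,-1,0,0.2],
    [0.37,-0.42,-1,0,0.2]
  ]
}}

```text
time: 21.05
tool_pos: [0.4693, -0.0846, 0.1436]
tool_rot: [-3.139, 0.006, 0.002]
contact_force: [-0.6, 0.9, 1.3]
opening: 0.0551
grip_force: 0.0
```

Request:
{"api": "jog_arm", "payload": {
  "plan": [
    [0,0,-0.4,0,0.2],
    [0,0,-0.6,0,0.2],
    [0,0,-0.71,0,0.2],
    [0,0,-0.71,0,0.2],
    [0,0,-0.71,0,0.2]
  ]
}}

```text
time: 21.55
tool_pos: [0.4716, -0.0864, 0.0908]
tool_rot: [3.141, -0.002, 0.001]
contact_force: [1.2, 0.8, 0.3]
opening: 0.0551
grip_force: 0.0
```

Request:
{"api": "jog_arm", "payload": {
  "plan": [
    [0,0,-0.045,0,-1],
    [0,0,-0.045,0,-1],
    [0,0,-0.045,0,-1],
    [0,0,-0.045,0,-1],
    [0,0,-0.045,0,-1],
    [0,0,-0.045,0,-1],
    [0,0,-0.045,0,-1],
    [0,0,-0.045,0,-1],
    [0,0,-0.045,0,-1],
    [0,0,-0.045,0,-1]
  ]
}}

```text
time: 22.55
tool_pos: [0.4708, -0.0866, 0.0862]
tool_rot: [3.141, -0.0, 0.0]
contact_force: [-1.1, 0.5, 2.5]
opening: 0.0232
grip_force: 20.0
```

Request:
{"api": "jog_arm", "payload": {
  "plan": [
    [0,0,0.2,0,-1],
    [0,0,0.6,0,-1],
    [0,0,1,0,-1],
    [0,0,1,0,-1]
  ]
}}

```text
time: 22.95
tool_pos: [0.4728, -0.0873, 0.1695]
tool_rot: [3.139, -0.007, 0.0]
contact_force: [0.5, 0.1, -0.8]
opening: 0.0232
grip_force: 20.0
```

Request:
{"api": "jog_arm", "payload": {
  "plan": [
    [0,0,0.4,0,-1],
    [0,0,0.75,0,-1],
    [0,-0.5,0.75,0,-1],
    [0,-1,0.75,0,-1],
    [0,-1,0.75,0,-1]
  ]
}}

```text
time: 23.45
tool_pos: [0.4703, -0.1702, 0.2248]
tool_rot: [3.14, 0.001, -0.004]
contact_force: [0.1, 0.2, -1.5]
opening: 0.023
grip_force: 20.0
```

Request:
{"api": "jog_arm", "payload": {
  "plan": [
    [0,-0.5,0,0,-1],
    [0,-1,0,0,-1],
    [0,-1,0,0,-1]
  ]
}}

```text
time: 23.75
tool_pos: [0.4702, -0.2499, 0.2245]
tool_rot: [3.141, 0.002, -0.004]
contact_force: [0.5, 1.4, -2.4]
opening: 0.0233
grip_force: 20.0
```

Request:
{"api": "jog_arm", "payload": {
  "plan": [
    [0,-0.5,0,0,-1],
    [0,-0.8,0,0,-1],
    [0,-0.8,0,0,-1],
    [0,-0.8,0,0,-1]
  ]
}}

```text
time: 24.15
tool_pos: [0.4703, -0.3095, 0.2248]
tool_rot: [-3.139, 0.002, -0.001]
contact_force: [0.1, -0.5, -1.0]
opening: 0.0231
grip_force: 20.0
```

Run:
```python
from h import *
shot("w12");s=readout.observe();print(s["tool_pos"],s["opening"])
```

```text
[ 0.4704828  -0.30913324  0.22517423] 0.023179381919556753
```

Request:
{"api": "jog_arm", "payload": {
  "plan": [
    [-0.1,-0.4,0,0,-1],
    [-0.1,-0.6,0,0,-1],
    [-0.1,-0.6,0,0,-1],
    [-0.1,-0.6,0,0,-1]
  ]
}}

```text
time: 24.6
tool_pos: [0.4628, -0.3576, 0.2258]
tool_rot: [-3.141, 0.0, -0.0]
contact_force: [0.1, 0.0, -0.6]
opening: 0.0233
grip_force: 20.0
```

Run:
```python
from h import *
shot("w13");s=readout.observe();print(s["tool_pos"],s["opening"])
rimcmp("w12","w13",(.537,-.36),(.108,.112,.116,.12))
cv2.imwrite("pics/w1213.png",np.vstack([load("w12")[0][:300],load("w13")[0][:300]]))
```

```text
[ 0.46287281 -0.35738204  0.22590257] 0.023293660095491796
0.108 [ 0.5401 -0.3691] d=60.0 in=0.76 [ 0.5402 -0.3682] d=59.8 in=1.00 gap [-0.0001 -0.0009]
0.112 [ 0.5401 -0.3682] d=59.2 in=0.77 [ 0.5401 -0.368 ] d=58.9 in=1.00 gap [-0.     -0.0002]
0.116 [ 0.5401 -0.3674] d=58.3 in=0.77 [ 0.54   -0.3679] d=58.1 in=1.00 gap [0.0001 0.0005]
0.12 [ 0.5401 -0.3666] d=57.4 in=0.77 [ 0.5399 -0.3678] d=57.2 in=1.00 gap [0.0002 0.0012]
```

View pics/w1213.png

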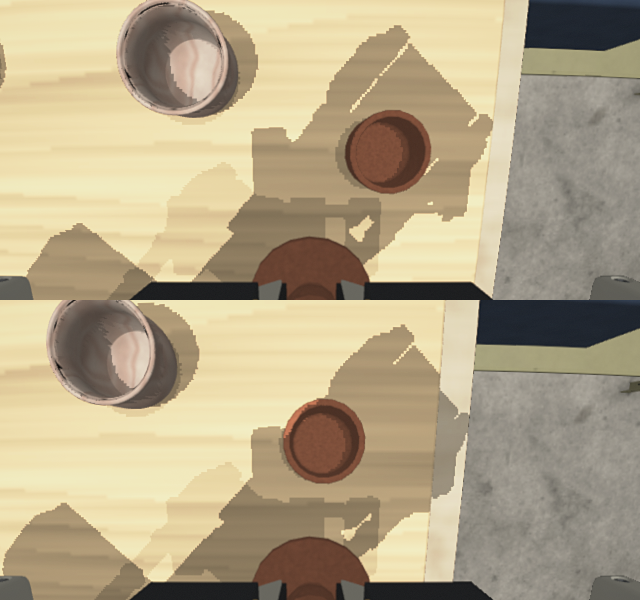

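The small jar's rim is at (0.540, -0.368). The two views put it at z 0.113, against 0.116 expected.

Request:
{"api": "jog_arm", "payload": {
  "plan": [
    [0.5,-0.13,0,0,-1],
    [0.955,-0.13,0,0,-1],
    [0.955,-0.13,0,0,-1],
    [0.955,-0.13,-0.3,0,-1],
    [0.955,-0.13,-0.6,0,-1],
    [0.955,-0.13,-0.8,0,-1],
    [0.955,-0.13,-0.9,0,-1],
    [0.955,-0.13,-0.95,0,-1],
    [0.955,-0.13,-0.95,0,-1],
    [0.955,-0.13,-0.95,0,-1]
  ]
}}

```text
time: 25.65
tool_pos: [0.5394, -0.3691, 0.1512]
tool_rot: [3.14, -0.001, 0.0]
contact_force: [0.5, 0.4, -1.4]
opening: 0.0233
grip_force: 20.0
```

Request:
{"api": "jog_arm", "payload": {
  "plan": [
    [0,0.012,-0.04,0,-1],
    [0,0.012,-0.08,0,-1],
    [0,0.012,-0.11,0,-1],
    [0,0.012,-0.14,0,-1],
    [0,0.012,-0.17,0,-1],
    [0,0.012,-0.2,0,-1],
    [0,0.012,-0.22,0,-1],
    [0,0.012,-0.24,0,-1],
    [0,0.012,-0.25,0,-1],
    [0,0.012,-0.26,0,-1],
    [0,0.012,-0.265,0,-1],
    [0,0.012,-0.265,0,-1]
  ]
}}

```text
time: 26.85
tool_pos: [0.5391, -0.368, 0.1289]
tool_rot: [3.141, 0.0, 0.0]
contact_force: [0.1, 0.2, -0.7]
opening: 0.0231
grip_force: 20.0
```

Request:
{"api": "jog_arm", "payload": {
  "plan": [
    [0,0,-0.004,0,-1],
    [0,0,-0.008,0,-1],
    [0,0,-0.012,0,-1],
    [0,0,-0.012,0,-1]
  ]
}}

```text
time: 27.25
tool_pos: [0.5391, -0.368, 0.1279]
tool_rot: [3.142, -0.0, 0.0]
contact_force: [0.0, -0.3, -1.5]
opening: 0.023
grip_force: 20.0
```

Request:
{"api": "jog_arm", "payload": {
  "plan": [
    [0,0,-0.004,0,-1],
    [0,0,-0.008,0,-1],
    [0,0,-0.012,0,-1],
    [0,0,-0.012,0,-1]
  ]
}}

```text
time: 27.65
tool_pos: [0.5391, -0.368, 0.1273]
tool_rot: [3.141, -0.0, 0.0]
contact_force: [-0.3, 0.5, 1.1]
opening: 0.0233
grip_force: 20.0
```

Contact has started at the expected height. I'll press another 0.5 mm, release, rise clear and check.

Request:
{"api": "jog_arm", "payload": {
  "plan": [
    [0,0,-0.006,0,-1],
    [0,0,-0.006,0,-1],
    [0,0,-0.006,0,-0.2],
    [0,0,-0.006,0,-0.2],
    [0,0,-0.006,0,-0.2],
    [0,0,-0.006,0,-0.2],
    [0,0,-0.006,0,-0.2],
    [0,0,0.3,0,0],
    [0,0,0.7,0,0.2],
    [0,0,1,0,0.2],
    [0,0,1,0,0.2]
  ]
}}

```text
time: 28.75
tool_pos: [0.5405, -0.3692, 0.2112]
tool_rot: [3.136, -0.006, 0.0]
contact_force: [0.9, -0.5, -0.3]
opening: 0.0547
grip_force: 0.0
```

Request:
{"api": "jog_arm", "payload": {
  "plan": [
    [-0.5,0.1,0.25,0,0.2],
    [-0.955,0.1,0.25,0,0.2],
    [-0.955,0.1,0.25,0,0.2],
    [-0.955,0.1,0.25,0,0.2]
  ]
}}

```text
time: 29.15
tool_pos: [0.4623, -0.36, 0.2266]
tool_rot: [-3.141, 0.0, -0.001]
contact_force: [0.1, 0.3, 0.9]
opening: 0.0551
grip_force: 0.0
```

Run:
```python
from h import *
shot("w14");im,c=load("w14");b=big(im,c,(.54,-.368),.12)
for z in(.116,.119):print(z,rcirc(plane(c,b,z)))
t,ct=shot("t1","top");s,_=shot("s1","side")
cv2.imwrite("pics/fin.png",np.vstack([cv2.resize(s[165:315,230:430],(800,600))[:600]])) 
cv2.imwrite("pics/fin2.png",np.vstack([im[:240],t[165:335]]))
```

```text
0.116 (array([ 0.54018032, -0.36907705]), np.float64(0.02996395617849481), np.float64(1.0))
0.119 (array([ 0.54008846, -0.36899218]), np.float64(0.02962892558650579), np.float64(1.0))
```

View pics/fin.png

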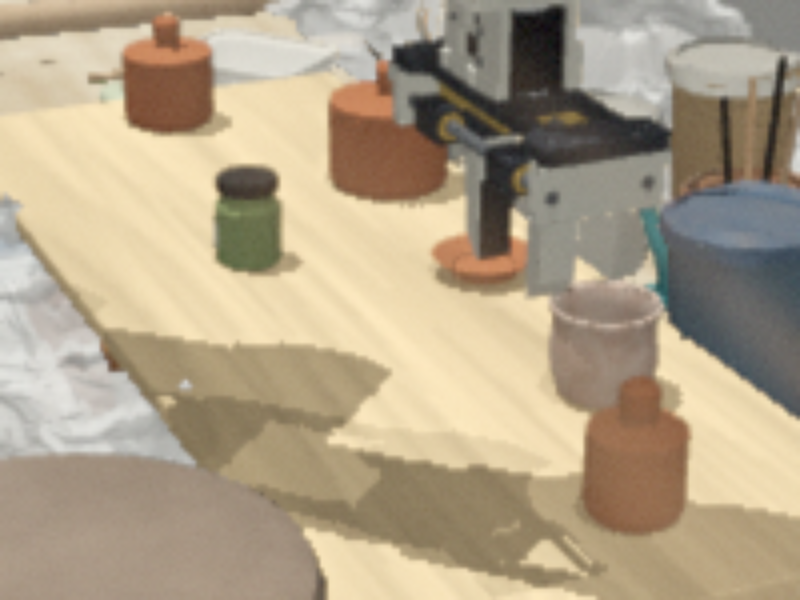

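View pics/fin2.png

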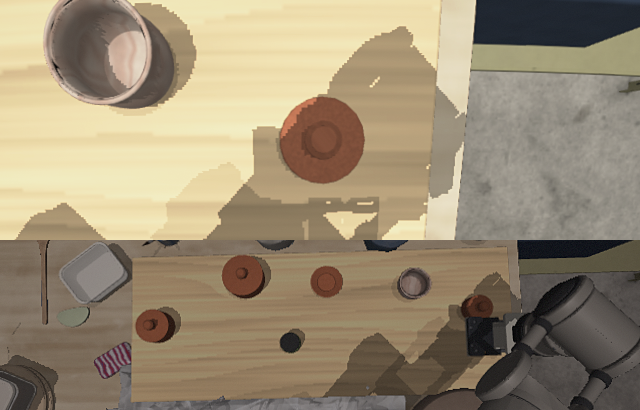

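All three lids sit level and flush on their jars. The small lid is within about 1 mm of the jar centre, and the other items have not moved.

```bash
python3 -c "
from cell import ticket
print(ticket.hand_in())"
```

```text
the job is handed in; nothing more can be done
None
```

All three lids are seated flat on their matching jars and the job is handed in after about 29 s of robot time; the final pictures show the saucer, cup and glaze jar undisturbed, but the hand-in returned no verdict.

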